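Clear the lane and open the accessory drawer

ROBOT

A 6-joint arm with a two-finger parallel gripper is mounted at the origin on the work surface. World frame = base frame: x ahead of the robot, y to its left, z up, the work surface at z = 0. Lengths are in m, angles in rad, forces in N, time in s.
With the tool pointing down it reaches from about 0.3 to 0.875 m from the base axis. Payload 6.4 kg.
Tool frame: the origin (TCP) lies between the finger pads; the fingertips stand 25 mm ahead of it and the grasp point (between the pads) lies 6 mm ahead of it; z points along the fingers, y is the line along which they close (so a half turn about z gives the same grasp; the last joint's range is limited). The gripper opens to 85 mm and grips with 20 to 120 N. Pads are 22 mm wide; open, the fingers measure 114 mm over their backs; the gripper's body (76 mm by 85 mm) begins 54 mm behind the grasp point. The pads swing forward as they close: fully open they stand 13 mm farther back than shut.
Start: joints at [1.045, 0.181, 1.607, -0, 1.354, -0.206], TCP at [0.181, 0.546, 0.256] pointing down, gripper open.
Joint ranges: [-2.99, 2.99], [-0.89, 2.07], [0.3, 2.58], [-1.14, 4.28], [0, 2.63], [-3.12, 3.12]. Speed limits (rad/s): [2.57, 2.57, 3.01, 3.14, 3.14, 3.14].

INTERFACE

Orientations are given as a unit quaternion [w, x, y, z].
In Python, from bench import ctrl gives the robot as it stands.
- The arm moves only by the tool servo_tool, never from a script. Its argument "series" is text: rows parted by semicolons, each of 7 numbers parted by spaces: the gripper command: -1 is fully open, 1 is shut, values between are in proportion, then the shift along the tool's x, y, z in m, then the turn, a rotation vector about the tool's x, y, z in degrees. A call has 1 to 12 rows; each row is the pose to reach, as a shift and turn from the pose commanded when the call began, along the tool's axes at that moment; what a row does not reach only later rows make up. A row lasts 1/12 s, in which the tool goes at most 41.7 mm and 7.16 degrees, less where a joint would pass 70% of its speed; a pose out of reach is approached as far as the arm can. A call with a gripper value outside its range is refused whole. The fingers move at their own pace and stop on an object; the grip force is fixed at half the most. Time passes only in rows, so rows that repeat a pose let the fingers close. It gives the time, the measured TCP pose, the force, the opening and the grip force at its end, in the units of the state.
- ctrl.get_obs(): the state, without advancing time (a new reading comes with each control period).
- ctrl.camera(name): name is "side" or "top"; returns a dict with "img" (420x560x3 uint8, red, green, blue), "z_map" (420x560 float32, m along the optical axis (not along the pixel's ray), 0 where there is no reading), "fovy" (degrees; the focal length in pixels is half the picture's height over the tangent of half this angle, whatever the lens; pixels are square), "cx", "cy" (the principal point, pixels), "k1" (the pictures are not rectified: a ray, as slopes to the right and down, at radius r is drawn at 1 + k1 r^2 times it, then the intrinsics apply), "extrinsics" (4x4, takes a point from camera to world coordinates). Camera axes: x right, y down, z forward; pixel columns grow to the right and rows downward; lengths in m; the calibration is good to about 2 mm. A picture is of the moment at which its call begins.
- ctrl.hand_in(): hands the job in; it is judged then, once.
The state is a dict: "time_s": time; "q": joint angles; "dq": joint speeds; "joint_efforts": joint torques, N m; "eef_pos": TCP position; "eef_rot": TCP orientation; "wrist_force": force on the tool from outside, world axes, zero at the start; "torque": the same for the moment, N m; "opening": opening from 0.0 (shut) to 1.0 (fully open); "grasp_force": force on a finger pad.
Only numpy, scipy, OpenCV 4.12 (cv2) and the standard library are available. Lean on these libraries where they do the work, as an engineer would, in place of code of your own. Each camera call takes 0.05 s, during which the arm holds its last target. There are 200 camera calls.

TASK

The small carton is standing in the way of the drawer on the counter. Slide it sideways along the counter, without lifting it, until it stands upright on the middle of the dark sheet; only then pull the drawer fully open by its handle and leave it open. Do not shift the spray can, the trunking lying in front, the roll or the hammer.

Things in the scene. Friction and masses are not known exactly. Their poses are not given: they have to be found in the camera images.
- unit: Grey one-drawer unit fixed to the counter, 220 deep (x) x 240 wide (y) x 130 high mm. Origin: centre of its underside, on the counter. x points from front to back (the drawer opens to -x), y left seen from the robot, z up. The closed drawer's front panel: 240 wide, from 35 to 121 mm above the counter, outer face at x = -125 mm.
- drawer (a joint): Slide of the drawer in m: 0 closed, grows as it opens towards the unit's -x, hard stop at 0.150. May start up to 10 mm ajar. It stays where it is left; about 3 N to move it slowly.
- handle (a point): Middle of the drawer's bar handle, moving with it, 111 mm above the counter: round steel bar 12 mm thick, 140 mm long along the unit's y, its axis 48 mm in front of the panel, on two 10 mm stems 62 mm either side of the middle. 42 mm free between bar and panel, open from above: hook or pinch it.
- carton: Brown cardboard carton with a white tape strip over the top, loose, 70 (x) x 100 (y) x 80 high mm, about 0.35 kg. Origin: centre of its underside. Stands in front of the drawer, its long side roughly along the unit's width.
- sheet: Dark sheet flat on the counter, 150 (x) x 160 (y) mm, under 1 mm thick, fixed, no obstacle to sliding. Origin: its centre; same yaw as the unit. Lies about 215 mm left or right of the unit's middle, about 140 mm in front of the closed drawer panel, in the lane between handle and trunking.
- can: Plain metal spray can, standing, 66 diameter x 150 high mm, loose, 0.35 kg. Origin: centre of its underside. Stands in the same lane on the side away from the sheet. Not to be shifted.
- trunking: Grey plastic trunking, loose, 25 (x) x 420 (y) x 16 high mm, lying along the unit's width about 245 mm in front of the closed drawer panel, parallel to it; the drawer passes above it. Origin: centre of its underside. Not to be shifted.
- roll: Cardboard ring, 90 outer diameter x 25 high mm, lying on top of the unit near its middle, loose. Origin: centre of its underside. Not to be shifted.
- hammer: Hammer 260 mm long lying on the counter on the left of the unit, loose, handle towards the robot. Origin: on the counter under the middle of its length. Not to be shifted.
Things that resemble listed ones, but are neither listed nor needed, are in the scene too. What is shaped like the carton but red is not meant.

How it is judged:
On the way, in this order (a step that is already met when the one before it is completed fails the run):
1. the carton stands upright on the sheet while the drawer is still shut (less than 50 mm open) (x of carton in the frame of sheet between -0.06 and 0.06 m and y of carton in the frame of sheet between -0.045 and 0.045 m and angle between carton's own z axis and vertical below 0.15 rad and height (world z) of carton below 0.01 m and value of joint drawer below 0.05 m), for 0.2 s.
2. the drawer is pulled fully open (more than 135 of its 150 mm) (value of joint drawer above 0.135 m), for 0.2 s.
At the end, for the whole second after the job is handed in: The drawer is open by more than 135 mm of its 150 mm and still; the carton stands upright and still on the sheet, its middle within 60 mm (sheet x) and 45 mm (sheet y) of the sheet's centre (x of carton in the frame of sheet between -0.06 and 0.06 m and y of carton in the frame of sheet between -0.045 and 0.045 m and angle between carton's own z axis and vertical below 0.15 rad and height (world z) of carton below 0.01 m and value of joint drawer above 0.135 m and linear speed of carton below 0.01 m/s and velocity of joint drawer below 0.01 m/s); the robot touches nothing.
It fails at once if the carton is lifted (over 25 mm) or toppled (height (world z) of carton above 0.025 m or angle between carton's own z axis and vertical above 0.6 rad).
It fails at once if the can is shifted by more than 30 mm or toppled (distance of can from where it was at the start of the episode above 0.03 m or angle between can's own z axis and vertical above 0.5 rad).
It fails at once if the trunking is shifted by more than 30 mm (distance of trunking from where it was at the start of the episode above 0.03 m).
It fails at once if the roll is shifted by more than 30 mm (distance of roll from where it was at the start of the episode above 0.03 m).
It fails at once if the hammer is shifted by more than 30 mm (distance of hammer from where it was at the start of the episode above 0.03 m).
It also fails if it takes over 46 s, if anything falls off the work surface, if the arm or the gripper's body presses on something with over 40 N, if the wrist force passes 120 N, or if a joint passes its speed limit or range.

## Working session

There is one attempt and no reset: what is moved stays moved. The work goes in short steps, Python scripts to look and compute and a tool call to move; the robot and the scene stay as the last step left them, time stands still between calls to the robot, and variables do not carry over. Pictures are saved under pics/ and viewed, at most 10 in all, crops included, and the job is handed in when it is done.

Besides the shell and the picture viewer there is one more tool, called after "Emit:" in YAML: its name, and indented under it one key for each argument. servo_tool: Moves the arm, as the interface text tells. Its arguments: {"type":"object","properties":{"series":{"type":"string"}},"required":["series"]}

```bash
mkdir -p pics
cat > h.py <<'E'
import numpy as np, cv2
from bench import ctrl
def cam(n):
    c=ctrl.camera(n); c['E']=np.array(c['extrinsics']); c['f']=210/np.tan(np.radians(c['fovy'])/2); return c
def cloud(c):
    H,W=c['z_map'].shape
    v,u=np.mgrid[0:H,0:W].astype(float)
    K=np.array([[c['f'],0,c['cx']],[0,c['f'],c['cy']],[0,0,1]])
    p=cv2.undistortPoints(np.stack([u.ravel(),v.ravel()],1)[:,None],K,np.array([c['k1'],0,0,0.]))[:,0]
    z=c['z_map'].ravel()
    P=np.c_[p*z[:,None],z]@c['E'][:3,:3].T+c['E'][:3,3]
    P[z==0]=np.nan
    return P.reshape(H,W,3)
E
python3 - <<'E'
from h import *
for n in ('top','side'):
    c=cam(n); cv2.imwrite(f'pics/{n}0.png',c['img'][:,:,::-1]); np.savez(f'{n}0.npz',P=cloud(c),img=c['img'])
    print(n,c['E'].round(3).tolist(),c['fovy'],c['k1'],(c['z_map']==0).mean())
print(ctrl.get_obs())
E
```

```text
top [[0.007, -0.996, 0.087, 0.443], [-1.0, -0.006, 0.009, -0.09], [-0.008, -0.087, -0.996, 1.303], [0.0, 0.0, 0.0, 1.0]] 50.02586681153791 -0.14146133428813953 0.003698979591836735
side [[-0.996, -0.068, 0.052, 0.466], [-0.085, 0.694, -0.715, 0.77], [0.013, -0.717, -0.697, 0.959], [0.0, 0.0, 0.0, 1.0]] 49.959835011661724 -0.028192848532533666 0.004013605442176871
{'time_s': 0.1, 'q': array([ 1.04468919e+00,  1.81477628e-01,  1.60787049e+00, -2.49208528e-05,
        1.35381416e+00, -2.06330763e-01]), 'dq': array([-3.08154949e-05, -1.85561192e-03, -1.81100843e-03,  9.38898401e-04,
        1.65477234e-03, -4.30847372e-04]), 'joint_efforts': array([-1.70084572e-04, -4.45869112e+01, -3.52238595e+01, -2.59500939e-04,
        4.16206065e-03,  1.21958482e-05]), 'eef_pos': array([0.18053213, 0.54545463, 0.25548623]), 'eef_rot': array([-2.69672831e-04,  1.59205115e-01,  9.87245215e-01, -7.37127894e-04]), 'wrist_force': array([-0.02974667, -0.63004317, -0.49289656]), 'torque': array([-0.00609561, -0.04597363,  0.00239977]), 'grasp_force': 0.0, 'opening': 0.9956643208581734}
```

View pics/top0.png

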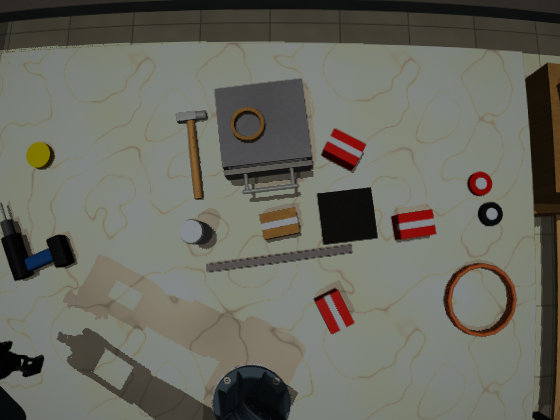

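View pics/side0.png

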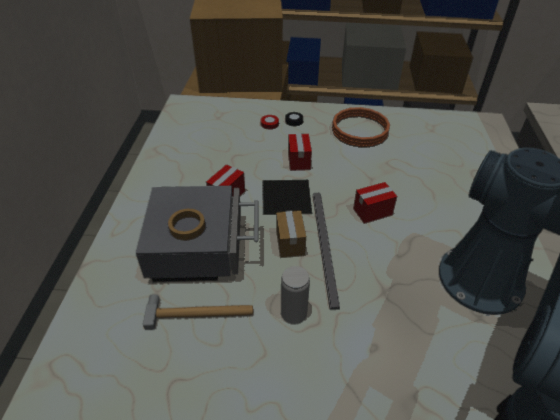

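The top view shows the brown carton at (280,223), the sheet at (347,215) to the robot's right, the can at (197,232), the trunking at (280,258) and the handle at (271,188). Three cartons are red, at (343,149), (413,224) and (334,310). Only the one at (280,223) is brown with white tape and stands in front of the drawer, so it is the one meant. The side view agrees, with the carton at (291,233). Next I measure from both clouds and enlarge the carton.

Run:
```python
from h import *
def rect(n,name,P,m):
    q=P[m]; q=q[np.isfinite(q).all(1)]
    r=cv2.minAreaRect((q[:,:2]*1000).astype(np.float32)); print(n,name,len(q),'c',np.round(r[0],1),'size',np.round(r[1],1),'ang',round(r[2],2),'z',np.percentile(q[:,2],[5,50,95]).round(4))
for n in ('top','side'):
    d=np.load(n+'0.npz');P=d['P'];img=d['img'];h=cv2.cvtColor(img,cv2.COLOR_RGB2HSV).astype(int)
    x,y,z=P[...,0],P[...,1],P[...,2]
    def box(a,b,c_,d_,z0,z1): return (x>a)&(x<b)&(y>c_)&(y<d_)&(z>z0)&(z<z1)
    # regions by top pixel neighbourhoods -> world
    if n=='top':
        g=lambda u,v:P[v,u].round(3)
        for k,(u,v) in dict(carton=(280,215),sheet=(347,215),can=(193,230),trunkL=(210,268),trunkR=(349,249),unit=(265,150),handle=(271,191),roll=(248,108),hamend=(198,196),hamhead=(192,117),red=(413,224)).items(): print(k,g(u,v))
        C,S,K=g(280,215),g(347,215),g(193,230)
    rect(n,'cartontop',P,box(C[0]-.08,C[0]+.08,C[1]-.08,C[1]+.08,.07,.09))
    rect(n,'cartonall',P,box(C[0]-.08,C[0]+.08,C[1]-.08,C[1]+.08,.015,.09))
    dark=(img.max(2)<45)&box(S[0]-.11,S[0]+.11,S[1]-.11,S[1]+.11,-.01,.01)
    dark=cv2.morphologyEx(dark.astype(np.uint8),cv2.MORPH_OPEN,np.ones((5,5)))>0
    rect(n,'sheet',P,dark)
    rect(n,'cantop',P,box(K[0]-.06,K[0]+.06,K[1]-.06,K[1]+.06,.135,.17))
    rect(n,'unittop',P,box(.55,.95,-.2,.2,.125,.14))
    rect(n,'trunk',P,box(.3,.5,-.35,.3,.01,.02))
    rect(n,'handle',P,box(.4,.62,-.25,.15,.098,.122))
d=np.load('top0.npz');cv2.imwrite('pics/crop.png',cv2.resize(d['img'][160:290,170:450,::-1],None,fx=2.8,fy=2.8,interpolation=cv2.INTER_CUBIC))
```

```text
carton [ 0.538 -0.079  0.078]
sheet [ 0.545 -0.273  0.004]
can [0.492 0.144 0.149]
trunkL [0.389 0.12  0.018]
trunkR [ 0.446 -0.276  0.021]
unit [ 0.706 -0.039  0.133]
handle [ 0.614 -0.052  0.001]
roll [0.814 0.007 0.153]
hamend [0.595 0.157 0.025]
hamhead [0.828 0.182 0.028]
red [ 0.515 -0.445  0.081]
top cartontop 948 c [515.7 -78.1] size [ 70.3 100.8] ang 11.91 z [0.0776 0.0815 0.0854]
top cartonall 969 c [515.7 -78.1] size [ 70.3 100.8] ang 11.91 z [0.0769 0.0814 0.0854]
top sheet 2670 c [ 544.4 -273.3] size [148.1 159.7] ang 7.31 z [-0.0019  0.0023  0.0067]
top cantop 496 c [489.7 149.5] size [62.9 62.7] ang 1.22 z [0.1394 0.1508 0.155 ]
top unittop 6672 c [773.9 -31.1] size [242.5 240.3] ang 7.59 z [0.1277 0.1316 0.1355]
top trunk 1142 c [403.8 -29.8] size [500.9 169.7] ang 86.54 z [0.0115 0.0162 0.0194]
top handle 301 c [566.8  27.7] size [ 77.5 319.1] ang 29.9 z [0.1079 0.1169 0.1209]
side cartontop 763 c [513.8 -75.8] size [ 70.1 103.9] ang 11.61 z [0.0752 0.0806 0.0836]
side cartonall 1166 c [513.5 -74.6] size [ 70.2 106.4] ang 11.71 z [0.0232 0.0791 0.0831]
side sheet 1445 c [ 541.1 -273.7] size [144.9 160. ] ang 7.33 z [-0.0018  0.0015  0.0049]
side cantop 612 c [486.8 154.1] size [63.4 62.1] ang 31.55 z [0.1378 0.1501 0.1528]
side unittop 5166 c [773.  -30.5] size [240.  246.2] ang 6.84 z [0.1279 0.1308 0.1338]
side trunk 1098 c [410.2 -39.5] size [470.5 171.6] ang 80.54 z [0.0112 0.0159 0.019 ]
side handle 221 c [566.   31.8] size [ 79.3 315.2] ang 29.3 z [0.1111 0.1163 0.119 ]
```

View pics/crop.png

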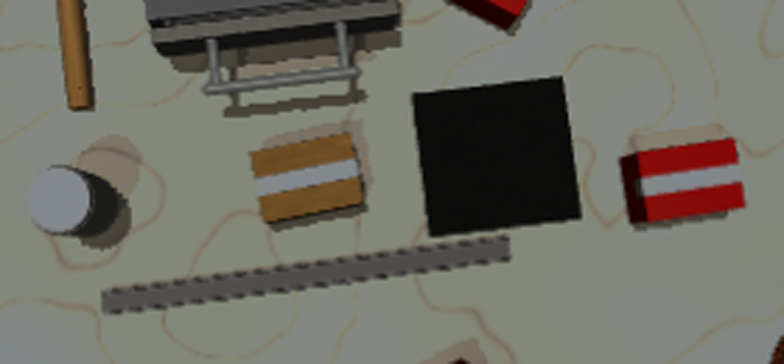

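The crop confirms it: brown carton with white tape at about (308,178) in the crop, red one at the right edge, and the sheet between them free. Carton yaw is about 11.8° and sheet yaw about 7.3°. Sizes and heights match the text. Next I measure the handle and the move numbers.

```bash
cat >> h.py <<'E'
from scipy.spatial.transform import Rotation as Ro
def rel(o,p,yaw,p0=None):
    w,a,b,c=o['eef_rot']; R=Ro.from_quat([a,b,c,w])
    s=np.radians(yaw); Y=np.array([np.cos(s),np.sin(s),0]); Z=np.array([0,0,-1.]); T=np.c_[np.cross(Y,Z),Y,Z]
    return (R.inv().apply(np.array(p)-o['eef_pos'])*1000).round(1), np.degrees((R.inv()*Ro.from_matrix(T)).as_rotvec()).round(2)
E
python3 - <<'E'
from h import *
s=np.radians(7.3); X=np.array([np.cos(s),np.sin(s)]); Y=np.array([-X[1],X[0]])
for n in ('top','side'):
    d=np.load(n+'0.npz');P=d['P']; q=P[...,:2]@np.c_[X,Y]; z=P[...,2]
    for nm,p in dict(carton=(.5148,-.077),sheet=(.5427,-.2735),can=(.488,.152)).items():
        if n=='top': print(nm,(np.array(p)@np.c_[X,Y]).round(3))
    m=(z>.122)&(z<.14)&(q[...,0]>.6)&(q[...,0]<.95)&(abs(q[...,1]+.12)<.2); print(n,'unit top u,v',[np.percentile(q[m][:,i],[1,99]).round(4) for i in (0,1)])
    u0=np.percentile(q[m][:,0],1)
    m=(z>.09)&(z<.13)&(q[...,0]>u0-.08)&(q[...,0]<u0-.02)&(abs(q[...,1]+.128)<.12)
    a=q[m];print('handle pts',len(a),'u',np.percentile(a[:,0],[5,25,50,75,95]).round(4),'v',np.percentile(a[:,1],[1,99]).round(4),'z',np.percentile(z[m],[5,50,95]).round(4), 'tilt', np.polyfit(a[:,1],a[:,0],1).round(4))
    m=(z>.008)&(z<.025)&(q[...,0]>.32)&(q[...,0]<.46)&(abs(q[...,1]+.1)<.3); a=q[m];print('trunk u',np.percentile(a[:,0],[3,50,97]).round(4),np.percentile(a[:,1],[2,98]).round(4))
o=ctrl.get_obs()
print(rel(o,(.515,-.077,.2),11.8))
E
```

```text
carton [ 0.501 -0.142]
sheet [ 0.504 -0.34 ]
can [0.503 0.089]
top unit top u,v [array([0.6459, 0.8808]), array([-0.2457, -0.0117])]
handle pts 319 u [0.589  0.5916 0.5953 0.5996 0.6195] v [-0.2017 -0.0573] z [0.1126 0.1171 0.1211] tilt [-0.004   0.5976]
trunk u [0.3913 0.4057 0.4195] [-0.3323  0.077 ]
side unit top u,v [array([0.6452, 0.8779]), array([-0.2451, -0.0079])]
handle pts 269 u [0.5866 0.5913 0.5944 0.6028 0.6206] v [-0.1985 -0.0532] z [0.111  0.1163 0.1189] tilt [0.0089 0.5991]
trunk u [0.391  0.4045 0.4169] [-0.3225  0.0799]
(array([-513.2, -485.7,   56.1]), array([-9.000e-02,  3.000e-02,  5.988e+01]))
```

Emit:
servo_tool:
  series: "-1 -0.12 -0.115 0 0 0 15;-1 -0.514 -0.486 0 0 0 60;-1 -0.514 -0.486 0 0 0 60;-1 -0.514 -0.486 0 0 0 60;-1 -0.514 -0.486 0 0 0 60;-1 -0.514 -0.486 0 0 0 60;-1 -0.514 -0.486 0 0 0 60;-1 -0.514 -0.486 0 0 0 60;-1 -0.514 -0.486 0 0 0 60;-1 -0.514 -0.486 0 0 0 60;-1 -0.514 -0.486 0 0 0 60;-1 -0.514 -0.486 0 0 0 60"

```text
time_s: 1.1
eef_pos: [0.4179, 0.1035, 0.2563]
eef_rot: [0.0, 0.632, 0.775, 0.0]
wrist_force: [0.6, 0.0, -0.4]
opening: 1.0
grasp_force: 0.0
```

```bash
python3 -c "
from h import *
o=ctrl.get_obs();print(rel(o,(.515,-.077,.15),11.8))"
```

```text
(array([-196.4,   58.6,  106.3]), array([ 0.01, -0.  , -0.13]))
```

Emit:
servo_tool:
  series: "-1 -0.196 0.059 0 0 0 0;-1 -0.196 0.059 0 0 0 0;-1 -0.196 0.059 0 0 0 0;-1 -0.196 0.059 0 0 0 0;-1 -0.196 0.059 0 0 0 0;-1 -0.196 0.059 0.03 0 0 0;-1 -0.196 0.059 0.07 0 0 0;-1 -0.196 0.059 0.106 0 0 0;-1 -0.196 0.059 0.106 0 0 0;-1 -0.196 0.059 0.106 0 0 0;-1 -0.196 0.059 0.106 0 0 0"

```text
time_s: 2.02
eef_pos: [0.516, -0.0747, 0.152]
eef_rot: [0.001, 0.631, 0.775, 0.0]
wrist_force: [0.7, 0.3, 0.1]
opening: 1.003
grasp_force: 0.0
```

```bash
python3 -c "
from h import *
o=ctrl.get_obs();print(rel(o,(.515,-.077,.052),11.8), o['eef_pos'])
c=cam('side');cv2.imwrite('pics/s1.png',cv2.resize(c['img'][150:350,180:400,::-1],None,fx=3,fy=3))"
```

```text
(array([ -1.9,  -1.6, 100. ]), array([ 0.09,  0.06, -0.11])) [ 0.51597983 -0.07470767  0.1520045 ]
```

View pics/s1.png

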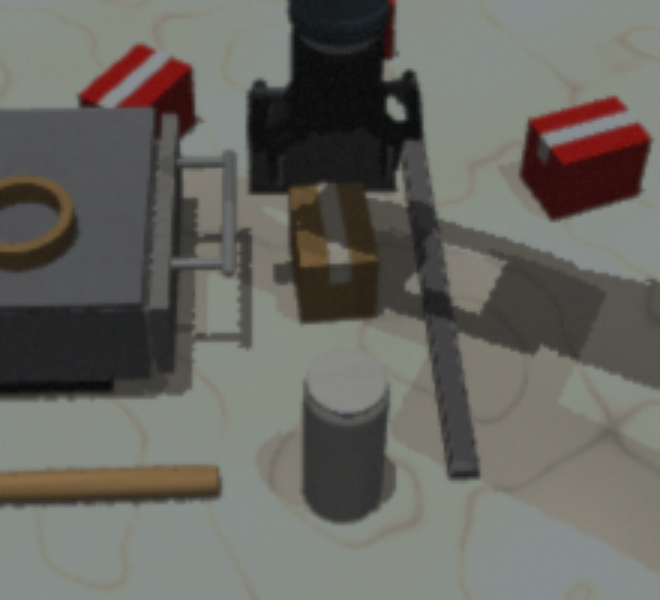

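The gripper straddles the carton, whose top is at about (335,225) in the crop, with a finger on each side and clear of the handle. I descend.

Emit:
servo_tool:
  series: "-1 -0.002 -0.002 0.02 0 0 0;-1 -0.002 -0.002 0.04 0 0 0;-1 -0.002 -0.002 0.055 0 0 0;-1 -0.002 -0.002 0.065 0 0 0;-1 -0.002 -0.002 0.075 0 0 0;-1 -0.002 -0.002 0.085 0 0 0;-1 -0.002 -0.002 0.093 0 0 0;-1 -0.002 -0.002 0.1 0 0 0;-1 -0.002 -0.002 0.1 0 0 0"

```text
time_s: 2.82
eef_pos: [0.5128, -0.0766, 0.0491]
eef_rot: [-0.001, 0.632, 0.775, -0.0]
wrist_force: [-0.5, -0.3, -0.9]
opening: 1.0
grasp_force: 0.0
```

Emit:
servo_tool:
  series: "0.4 0 0 0 0 0 0;0.4 0 0 0 0 0 0;0.4 0 0 0 0 0 0;0.4 0 0 0 0 0 0;0.4 0 0 0 0 0 0"

```text
time_s: 3.23
eef_pos: [0.5142, -0.0771, 0.051]
eef_rot: [0.001, 0.632, 0.775, 0.0]
wrist_force: [1.1, 0.9, 2.0]
opening: 0.81
grasp_force: 64.7
```

```bash
python3 -c "
from h import *
o=ctrl.get_obs();p=o['eef_pos'];print(p,o['wrist_force'],o['opening'],rel(o,(.5427,-.2735,p[2]),7.3))"
```

```text
[ 0.51418008 -0.07707967  0.05096765] [1.06870443 0.89554414 2.03024962] 0.8096305816740234 (array([-198.1,  -11.8,    0.2]), array([0.09, 0.05, 4.38]))
```

Gripped at 69 mm opening, which matches the carton's width. I drag it 198 mm.

Emit:
servo_tool:
  series: "0.4 -0.01 -0.001 0 0 0 0;0.4 -0.028 -0.002 0 0 0 0.5;0.4 -0.048 -0.003 0 0 0 1;0.4 -0.068 -0.004 0 0 0 1.5;0.4 -0.09 -0.005 0 0 0 2;0.4 -0.112 -0.007 0 0 0 2.5;0.4 -0.134 -0.008 0 0 0 3;0.4 -0.154 -0.009 0 0 0 3.5;0.4 -0.174 -0.01 0 0 0 4;0.4 -0.188 -0.011 0 0 0 4.4;0.4 -0.198 -0.012 0 0 0 4.4;0.4 -0.198 -0.012 0 0 0 4.4"

```text
time_s: 4.23
eef_pos: [0.5422, -0.2756, 0.051]
eef_rot: [0.001, 0.661, 0.75, -0.0]
wrist_force: [-1.3, -5.1, 4.9]
opening: 0.812
grasp_force: 65.1
```

Emit:
servo_tool:
  series: "-1 0 0 0 0 0 0;-1 0 0 0 0 0 0;-1 0 0 0 0 0 0;-1 0 0 0 0 0 0;-1 0 0 0 0 0 0"

```text
time_s: 4.65
eef_pos: [0.5416, -0.2725, 0.05]
eef_rot: [-0.0, 0.661, 0.751, -0.0]
wrist_force: [-0.5, 0.3, 0.1]
opening: 0.999
grasp_force: 0.0
```

Emit:
servo_tool:
  series: "-1 0 0 -0.01 0 0 0;-1 0 0 -0.03 0 0 0;-1 0 0 -0.06 0 0 0;-1 0 0 -0.1 0 0 0;-1 0 0 -0.14 0 0 0;-1 0 0 -0.15 0 0 0;-0.3 0 0 -0.15 0 0 0;-0.3 0 0 -0.15 0 0 0"

```text
time_s: 5.32
eef_pos: [0.5421, -0.2733, 0.2015]
eef_rot: [0.001, 0.661, 0.751, 0.0]
wrist_force: [-0.1, 0.3, -0.3]
opening: 0.748
grasp_force: 0.0
```

Run:
```python
from h import *
o=ctrl.get_obs()
s=np.radians(7.3); X=np.array([np.cos(s),np.sin(s)]); Y=np.array([-X[1],X[0]])
for n in ('side','top'):
    c=cam(n);P=cloud(c);x,y,z=P[...,0],P[...,1],P[...,2]
    m=(abs(x-.543)<.09)&(abs(y+.2735)<.085)&(z>.07)&(z<.09); r=cv2.minAreaRect((P[m][:,:2]*1000).astype(np.float32)); print(n,r,np.median(z[m]))
    q=P[...,:2]@np.c_[X,Y]; m=(z>.105)&(z<.125)&(q[...,0]>.56)&(q[...,0]<.625)&(abs(q[...,1]+.128)<.1); print('bar u',np.median(q[m][:,0]),m.sum())
    cv2.imwrite(f'pics/{n}2.png',c['img'][:,:,::-1])
p=np.array([.594,-.128])@np.c_[X,Y].T; print(p,o['opening'],rel(o,(*p,.19),7.3))
```

```text
side ((540.1940307617188, -273.13653564453125), (69.80596160888672, 108.00017547607422), 7.697396278381348) 0.08070952784001256
bar u 0.5944004059468913 268
top ((542.3715209960938, -273.8769226074219), (70.072998046875, 99.02117919921875), 7.522264003753662) 0.08134187234722523
bar u 0.5952106337867895 317
[ 0.60544957 -0.05148611] 0.7476447803508115 (array([212. ,  90.9,  11.3]), array([ 0.09,  0.09, -0.01]))
```

View pics/side2.png

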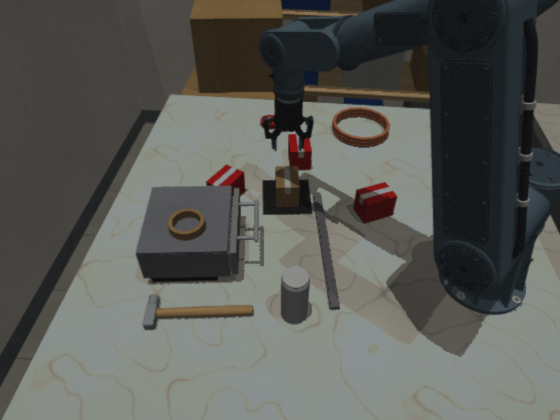

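The carton stands on the middle of the sheet at (287,187); both views put it within 3 mm of the centre. The can and trunking are unmoved. Next I go over the handle with the gripper part-closed.

Emit:
servo_tool:
  series: "0.2 0.04 0.017 0 0 0 0;0.2 0.08 0.034 0 0 0 0;0.2 0.12 0.051 0 0 0 0;0.2 0.16 0.069 0 0 0 0;0.2 0.19 0.082 0 0 0 0;0.2 0.212 0.091 0 0 0 0;0.2 0.212 0.091 0 0 0 0;0.2 0.212 0.091 0 0 0 0;0.2 0.212 0.091 0 0 0 0"

```text
time_s: 6.17
eef_pos: [0.6043, -0.0517, 0.1987]
eef_rot: [-0.001, 0.661, 0.751, -0.001]
wrist_force: [-0.3, -0.5, -0.0]
opening: 0.402
grasp_force: 0.0
```

Run:
```python
from h import *
o=ctrl.get_obs();print(o['opening'],o['eef_pos'],rel(o,(.6054,-.0515,.117),7.3))
c=cam('side');cv2.imwrite('pics/s3.png',cv2.resize(c['img'][120:320,140:360,::-1],None,fx=3,fy=3))
```

```text
0.4019190790301247 [ 0.60434853 -0.05165497  0.198662  ] (array([-0. ,  1.3, 81.7]), array([-0.16, -0.03, -0.01]))
```

View pics/s3.png

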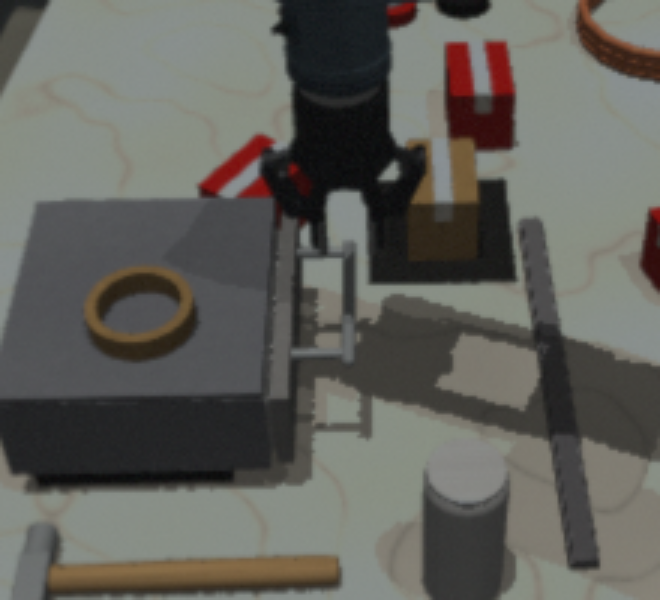

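The fingers, at about (320,235) and (378,235) in the crop, straddle the bar at (348,300) and clear the panel. I descend and pinch.

Emit:
servo_tool:
  series: "0.2 0 0.001 0.015 0 0 0;0.2 0 0.001 0.03 0 0 0;0.2 0 0.001 0.042 0 0 0;0.2 0 0.001 0.052 0 0 0;0.2 0 0.001 0.062 0 0 0;0.2 0 0.001 0.072 0 0 0;0.2 0 0.001 0.082 0 0 0;0.2 0 0.001 0.082 0 0 0"

```text
time_s: 6.88
eef_pos: [0.6048, -0.051, 0.1157]
eef_rot: [-0.002, 0.661, 0.75, -0.001]
wrist_force: [-0.0, 0.1, -0.3]
opening: 0.4
grasp_force: 0.0
```

Emit:
servo_tool:
  series: "1 0 0 0 0 0 0;1 0 0 0 0 0 0;1 0 0 0 0 0 0;1 0 0 0 0 0 0;1 0 0 0 0 0 0"

```text
time_s: 7.3
eef_pos: [0.6065, -0.0512, 0.1188]
eef_rot: [0.0, 0.661, 0.751, 0.0]
wrist_force: [0.1, 0.3, -0.4]
opening: 0.118
grasp_force: 58.5
```

Pinched on the bar. I pull along tool -y.

Emit:
servo_tool:
  series: "1 0 -0.006 0 0 0 0;1 0 -0.016 0 0 0 0;1 0 -0.03 0 0 0 0;1 0 -0.045 0 0 0 0;1 0 -0.06 0 0 0 0;1 0 -0.075 0 0 0 0;1 0 -0.09 0 0 0 0;1 0 -0.105 0 0 0 0;1 0 -0.12 0 0 0 0;1 0 -0.132 0 0 0 0;1 0 -0.14 0 0 0 0;1 0 -0.14 0 0 0 0"

```text
time_s: 8.3
eef_pos: [0.466, -0.0692, 0.1187]
eef_rot: [-0.0, 0.661, 0.75, -0.0]
wrist_force: [-2.7, -1.1, 1.2]
opening: 0.116
grasp_force: 59.9
```

Emit:
servo_tool:
  series: "1 0 -0.002 0 0 0 0;1 0 -0.004 0 0 0 0;1 0 -0.006 0 0 0 0;1 0 -0.006 0 0 0 0"

```text
time_s: 8.63
eef_pos: [0.4625, -0.0697, 0.1187]
eef_rot: [0.001, 0.661, 0.751, 0.001]
wrist_force: [3.9, 1.3, -0.1]
opening: 0.116
grasp_force: 59.8
```

Emit:
servo_tool:
  series: "0.2 0 0 0 0 0 0;0.2 0 0 0 0 0 0;0.2 0 0 0 0 0 0;0.2 0 0 0 0 0 0"

```text
time_s: 8.97
eef_pos: [0.4612, -0.0698, 0.1181]
eef_rot: [-0.0, 0.661, 0.751, -0.0]
wrist_force: [0.1, -1.0, -0.6]
opening: 0.404
grasp_force: 0.0
```

Emit:
servo_tool:
  series: "0.2 0 0 -0.01 0 0 0;0.2 0 0 -0.025 0 0 0;0.2 0 0 -0.05 0 0 0;0.2 0 0 -0.08 0 0 0;0.2 0 0 -0.11 0 0 0;0.2 0 0 -0.14 0 0 0;0.2 0 0 -0.14 0 0 0;0.2 0 0 -0.14 0 0 0"

```text
time_s: 9.63
eef_pos: [0.4625, -0.0702, 0.261]
eef_rot: [0.002, 0.661, 0.751, 0.001]
wrist_force: [-0.8, -1.0, -0.7]
opening: 0.4
grasp_force: 0.0
```

Run:
```python
from h import *
o=ctrl.get_obs();print(o['eef_pos'],o['wrist_force'])
s=np.radians(7.3); X=np.array([np.cos(s),np.sin(s)]); Y=np.array([-X[1],X[0]])
for n in ('side','top'):
    c=cam(n);P=cloud(c);x,y,z=P[...,0],P[...,1],P[...,2]
    m=(abs(x-.543)<.09)&(abs(y+.2735)<.085)&(z>.07)&(z<.09); r=cv2.minAreaRect((P[m][:,:2]*1000).astype(np.float32)); print(n,r,np.median(z[m]))
    q=P[...,:2]@np.c_[X,Y]; m=(z>.105)&(z<.125)&(q[...,0]>.41)&(q[...,0]<.475)&(abs(q[...,1]+.128)<.1); print('bar u',np.median(q[m][:,0]),m.sum())
    cv2.imwrite(f'pics/{n}4.png',c['img'][:,:,::-1])
```

```text
[ 0.46246554 -0.07023613  0.26100926] [-0.77748001 -0.95714291 -0.67229058]
side ((539.7960205078125, -271.72845458984375), (69.45709228515625, 104.23877716064453), 8.433631896972656) 0.08091515250230574
bar u 0.4508719197696031 249
top ((542.552490234375, -274.7706604003906), (70.94434356689453, 103.02140808105469), 7.240743160247803) 0.08147565579916205
bar u 0.4561241233746422 3
```

View pics/side4.png

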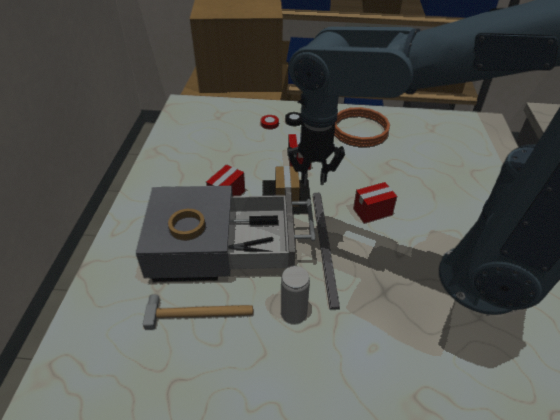

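The drawer is open at (262,235), by about 144 mm measured on the bar. The carton is still centred on the sheet at (288,187), and the can, trunking, roll and hammer are undisturbed. The gripper is clear.

```bash
python3 -c "
from bench import ctrl
print(ctrl.hand_in())"
```

```text
the job is handed in; nothing more can be done
None
```

I slid the carton upright to within about 3 mm of the sheet's centre and then pulled the drawer about 144 mm open; the can, trunking, roll and hammer look unmoved, and the job is handed in (no verdict was returned).

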